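# Hold the gel-caster gate upright with a try square

### The arm

A 6-joint arm with a two-finger parallel gripper is mounted at the origin on the work surface. World frame = base frame: x ahead of the robot, y to its left, z up, the work surface at z = 0. Lengths are in m, angles in degrees, forces in N, time in s.
With the tool pointing down it reaches from about 0.4 to 0.825 m from the base axis. Payload 7 kg.
Tool frame: the origin (TCP) lies midway between the tips of the shut fingers; the grasp point (between the pads) lies 19 mm behind it; z points along the fingers, y is the line along which they close (so a half turn about z gives the same grasp; the last joint's range is limited). The gripper opens to 88 mm and grips with 3 to 60 N. Pads are 19 mm wide; open, the fingers measure 130 mm over their backs; the gripper's body (78 mm by 193 mm) begins 47 mm behind the grasp point.
Start: joints at [91.106, 20.546, 0.682, 0, -70.136, -16.507], TCP at [0.179, 0.651, 0.227] pointing down, gripper open.
Joint ranges: [-176.03, 176.03], [-82.01, 121.73], [-58.28, 71.71], [-173.87, 95.51], [-174.79, -0.11], [-173.66, 173.66]. Speed limits (degrees/s): [136.94, 136.94, 172.46, 180, 180, 180].

### API

Orientations are given as [roll, pitch, yaw] about the fixed x, y, z axes, in that order (R = Rz(yaw) Ry(pitch) Rx(roll)).
In Python, from plant import telemetry, viewer, workorder gives the robot as it stands. The module is installed in compiled form; this text tells all that it offers.
- The arm moves only by the tool carry_out, never from a script. Its argument "rows" is a list of rows, each a list of 6 numbers: the shift along the tool's x, y, z in m, then the turn, a rotation vector about the tool's x, y, z in rad. In form: [[tx, ty, tz, ax, ay, az], ...]. A call has 1 to 8 rows; each row is the pose to reach, as a shift and turn from the pose commanded when the call began, along the tool's axes at that moment; what a row does not reach only later rows make up. A row lasts 1/8 s, in which the tool goes at most 62.5 mm and 10.7 degrees, less where a joint would pass 70% of its speed; a pose out of reach is approached as far as the arm can. A call with a gripper value outside its range is refused whole. "grip" is the gripper's target within -1 to 1 (fully open at 1, half-way at 0, shut at -1), set as the call begins (left out, the last holds). The fingers move at their own pace and stop on an object; the grip force is fixed at half the most. Time passes only in rows, so rows that repeat a pose let the fingers close. It gives the time, the measured TCP pose, the force, the opening and the grip force at its end, in the units of the state.
- telemetry.get_obs(): the state, without advancing time (a new reading comes with each control period).
- viewer.snapshot(name): name is "scene" or "top" or "wrist"; returns the picture (384x512x3 uint8, red, green, blue); there is no depth.
- viewer.camera_info(name): a dict with "intrinsics" (3x3 intrinsics, pixels), "k1" (the pictures are not rectified: a ray, as slopes to the right and down, at radius r is drawn at 1 + k1 r^2 times it, then the intrinsics apply), "extrinsics" (4x4, takes a point from camera to world coordinates); the wrist camera has in their place "tool_from_camera" (4x4, takes a point from camera to tool coordinates, whose origin is the TCP and whose axes are the flange's). Camera axes: x right, y down, z forward; pixel columns grow to the right and rows downward; lengths in m; the calibration is good to about 2 mm. A picture is of the moment at which its call begins: read the wrist's pose just before it. camera_info takes no time and is no camera call.
- workorder.close_job(): hands the job in; it is judged then, once.
The state is a dict: "clock": time; "joint_pos": joint angles; "qvel": joint speeds; "tau": joint torques, N m; "tool_pos": TCP position; "orientation": TCP orientation; "force": force on the tool from outside, world axes, zero at the start; "moment": the same for the moment, N m; "opening": finger opening in m; "gripper_force": force on a finger pad.
Only numpy, scipy, OpenCV 4.12 (cv2) and the standard library are available. Lean on these libraries where they do the work, as an engineer would, in place of code of your own. Each camera call takes 0.05 s, during which the arm holds its last target. There are 200 camera calls.

### The job

The hinged end gate of the gel-casting stand leans inwards on its spring and has to be held truly upright while a colleague tightens its hinge. Pick up the try square, stand it flat on the stand's white bed with its blade up and its outer end facing the gate, and press it fully home into the corner between bed and gate, so that it touches both and the gate stands flush against the upright blade. Move the gate only with the square, keep the bottle, jar and beaker where they are, and finish still gripping the square and pressing it into the corner: do not let go.

Things in the scene. Friction and masses are not known exactly. Their poses are not given: they have to be found in the camera images.
- square_grip (a point): try square, an L standing on the bench on its stock, blade up; 0.2 to 0.45 kg. Dark wooden stock (bar) 150 (x) x 22 (y) x 32 mm high; steel blade 5 mm thick (y), 30 mm wide (x), rising from the stock's outer (+x) end. Site: the place to grip, on the stock's middle line, 16 mm above its underside; x along the stock to the blade end, y across, z up. The stock ends 65 mm behind (-x) the point
- square_heel (a point): outer lower corner of the try square: middle of the lower edge of its outer end face, 85 mm along +x and 16 mm below square_grip, same axes. The outer end face (stock end and blade edge in one plane) rises from here square to the underside, to the blade's top 122 mm up; the blade's rear edge is 30 mm behind this face
- stand: gel-casting stand, fixed to the bench: aluminium foot 270 x 140 x 6 mm with the white bed on it. Origin at the centre of its underside, on the bench; x along the stand towards the gate, y across it, z up
- bed: white plastic bed plate of the stand, 240 (x) x 110 (y) x 8 mm thick, axes as the stand. Origin at the centre of its underside, 6 mm above the bench; its top is flat, 14 mm above the bench, and runs from 120 mm behind the origin to 120 mm ahead of it
- corner (a point): middle of the corner line between the bed's top and the gate's inner face, on the gate's hinge axis: 110 mm ahead (+x) of the stand's origin, 14 mm above the bench; axes as the stand (x points from the bed towards the gate)
- gate (a joint): hinge angle of the gate: clear panel 100 mm wide (y), 100 high, 10 thick, across the bed's +x end, black knobs at its hinge ends. 0 = upright, positive = leaning inwards over the bed (starts at 0.15 to 0.29 rad, top edge up to 29 mm over the bed). A spring leans it in: 1 to 3 N at its top edge brings it upright, and it leans in again when let go. At its foot, on the hinge line, it is a rigid stop
- amber_bottle: bystander: amber glass bottle with a screw cap, 60 mm across, 130 mm high; origin at the centre of its base
- jar: bystander: white plastic jar, 70 mm across, 90 mm high; origin at the centre of its base
- beaker: bystander: empty glass beaker, 72 mm across, 90 mm high; origin at the centre of its base
Not all that is in view belongs to the job. Of the things that look like the part that bears square_grip, the smallest one is meant.

How it is judged:
By the outcome, as a careful person would: the job done as asked, in the order asked, and still so for the second after the job is handed in, while the arm keeps its last pose, push and grip.
It also fails if it takes over 42 s, if anything falls off the work surface, if the arm or the gripper's body presses on something with over 40 N, if the wrist force passes 120 N, or if a joint passes its speed limit or range.

## Working session

There is one attempt and no reset: what is moved stays moved. The work goes in short steps, Python scripts to look and compute and a tool call to move; the robot and the scene stay as the last step left them, time stands still between calls to the robot, and variables do not carry over. Pictures are saved under pics/ and viewed, at most 10 in all, crops included, and the job is handed in when it is done.

Besides the shell and the picture viewer there is one more tool, called after "Call:" as name(argument=value, ...), one argument or row to a line, values as JSON. carry_out: Moves the arm, as the interface text tells. Its arguments: {"type":"object","properties":{"rows":{"type":"array"},"grip":{"type":"number"}},"required":["rows"]}

```bash
mkdir -p pics
cat > h.py <<'E'
import numpy as np, cv2
from plant import telemetry, viewer, workorder
from scipy.spatial.transform import Rotation as R
def toolT():
    o=telemetry.get_obs();T=np.eye(4);T[:3,:3]=R.from_euler('xyz',o['orientation'],degrees=True).as_matrix();T[:3,3]=o['tool_pos'];return T
def snap(n,f):
    T=toolT();im=viewer.snapshot(n);cv2.imwrite('pics/'+f+'.png',im[:,:,::-1]);c=viewer.camera_info(n)
    E=np.array(c['extrinsics']) if 'extrinsics' in c else T@np.array(c['tool_from_camera'])
    np.savez('pics/'+f+'.npz',K=np.array(c['intrinsics']),k=c['k1'],E=E,im=im);return im
def ld(f): return np.load('pics/'+f+'.npz')
def ray(f,uv):
    d=ld(f);K=d['K'];k=float(d['k'])
    p=cv2.undistortPoints(np.array([[uv]],float),K,np.array([k,0,0,0.]))[0,0]
    return d['E'][:3,3],d['E'][:3,:3]@np.r_[p,1]
def on(f,uv,z):
    o,v=ray(f,uv);return o+v*(z-o[2])/v[2]
def proj(f,P):
    d=ld(f);q=np.linalg.inv(d['E'])@np.r_[P,1];s=q[:2]/q[2];s=s*(1+float(d['k'])*(s@s));return (d['K']@np.r_[s,1])[:2]
E
python3 - <<'E'
from h import *
print(telemetry.get_obs())
a=snap('scene','s0');b=snap('top','t0');c=snap('wrist','w0')
for n in('s0','t0'):print(ld(n)['E'].round(3),ld(n)['K'].round(1),ld(n)['k'])
cv2.imwrite('pics/s0b.png',cv2.resize(a[:,:,::-1],(800,600),interpolation=2))
cv2.imwrite('pics/t0b.png',cv2.resize(b[:,:,::-1],(800,600),interpolation=2))
E
```

```text
{'clock': 0.0, 'joint_pos': array([ 9.11048232e+01,  2.05887339e+01,  6.32952887e-01, -2.04829357e-02,
       -7.01377341e+01, -1.65056861e+01]), 'qvel': array([-0.06023033,  0.01291145,  0.00220071,  0.11873204,  0.02897859,
       -0.01344377]), 'tau': array([-1.44678230e-03, -5.82709587e+01,  2.93058479e+01,  6.99771255e+00,
        6.98751857e-03, -1.54856684e-04]), 'tool_pos': array([0.17916821, 0.65025607, 0.22564582]), 'orientation': array([ 1.79904867e+02, -8.10925561e-03, -1.54078312e+01]), 'force': array([-0.28867742, -0.32464991, -0.79944116]), 'moment': array([-0.00704802,  0.00777942,  0.00059381]), 'gripper_force': 0.0, 'opening': 0.08772638806343261}
[[ 0.344  0.608 -0.716  1.145]
 [ 0.939 -0.238  0.249 -0.293]
 [-0.019 -0.758 -0.652  0.602]
 [ 0.     0.     0.     1.   ]] [[357.5   0.  254.5]
 [  0.  357.5 191.7]
 [  0.    0.    1. ]] -0.07140494525528215
[[ 0.012 -0.994  0.109  0.366]
 [-1.    -0.012 -0.003 -0.106]
 [ 0.004 -0.109 -0.994  1.449]
 [ 0.     0.     0.     1.   ]] [[499.8   0.  257.5]
 [  0.  499.8 191.7]
 [  0.    0.    1. ]] -0.16628254744634
```

View pics/t0b.png

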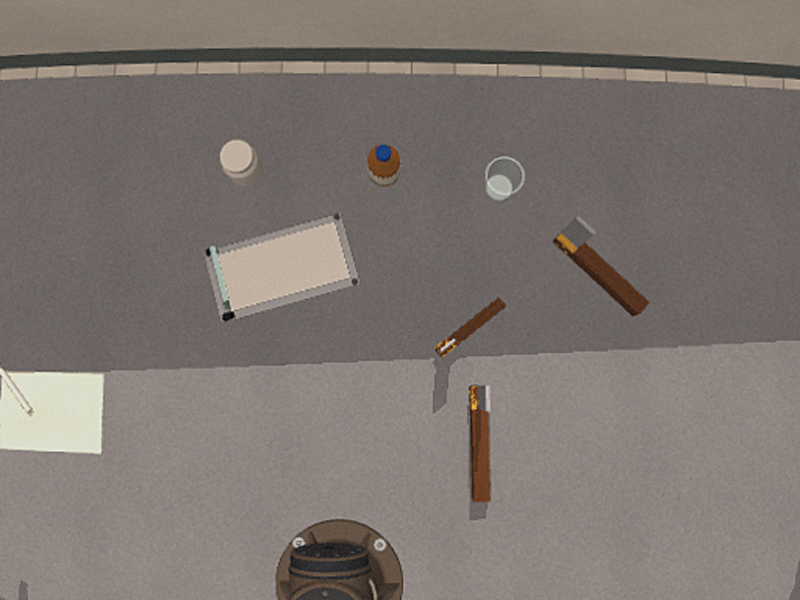

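View pics/s0b.png

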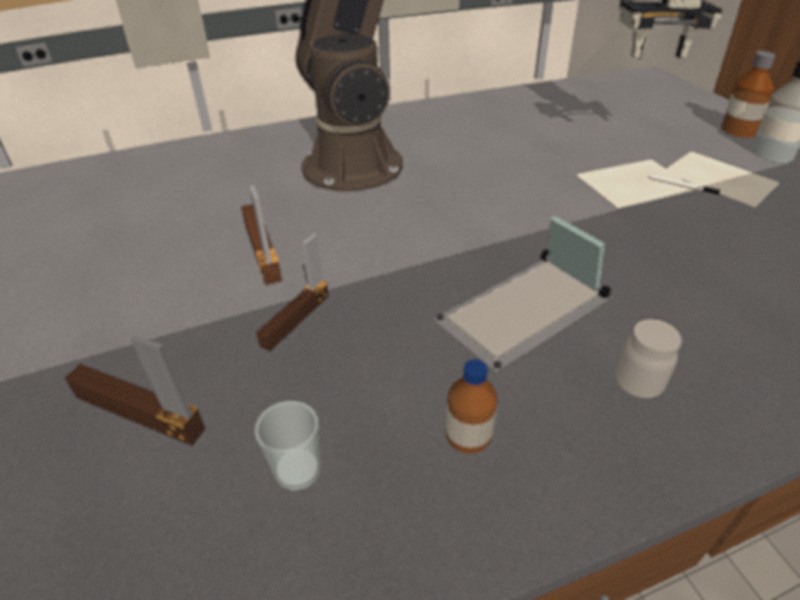

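The top view shows three squares. The smallest is the middle one, with its stock running from about (443,350) at the blade end to (502,302). The bed is centred near (285,267), with the gate at its left end around (220,280).

```bash
cat > m.py <<'E'
from h import *
s=512/800
f='t0'
im=ld(f)['im'];hsv=cv2.cvtColor(im,cv2.COLOR_RGB2HSV)
def best(mask,c):
    n,l,st,ce=cv2.connectedComponentsWithStats(mask.astype(np.uint8))
    i=1+np.argmin(np.linalg.norm(ce[1:]-np.array(c)*s,axis=1)+1000*(st[1:,4]<40));ys,xs=np.nonzero(l==i);return np.c_[xs,ys].astype(np.float32)
w=best((hsv[...,1]>110)&(hsv[...,2]<150),(473,326))
r=cv2.minAreaRect(w);print('stock',len(w),r)
for c in cv2.boxPoints(r):print(c,on(f,c,.032).round(4))
b=best((im[...,0]>165)&(im.max(2).astype(int)-im.min(2)<60),(285,267))
r=cv2.minAreaRect(b);print('bed',len(b),r)
for c in cv2.boxPoints(r):print(c,on(f,c,.014).round(4))
for n,c in dict(knobUL=(211,252),knobLL=(228,316),cUR=(337,217),cLR=(355,282)).items():print(n,on(f,np.array(c)*s,.014).round(4))
for n,c in dict(jar=(237,150),bot=(384,165),beaker=(503,180)).items():print(n,on(f,np.array(c)*s,.06).round(3))
E
python3 m.py
```

```text
stock 335 ((300.2908630371094, 208.85873413085938), (7.956498146057129, 52.44150924682617), 50.9644889831543)
[277.4182  222.28249] [ 0.4348 -0.1679  0.032 ]
[318.15247 189.25471] [ 0.5305 -0.2839  0.032 ]
[323.1635  195.43498] [ 0.5128 -0.2983  0.032 ]
[282.42926 228.46275] [ 0.4174 -0.1823  0.032 ]
bed 2920 ((179.4130401611328, 169.270263671875), (42.134864807128906, 81.83513641357422), 76.86598205566406)
[134.77869 158.0516 ] [0.6185 0.2513 0.014 ]
[214.47311 139.45624] [0.6757 0.0173 0.014 ]
[224.0474  180.48892] [ 0.5548 -0.0132  0.014 ]
[144.35297 199.08429] [0.4978 0.218  0.014 ]
knobUL [0.6088 0.2501 0.014 ]
knobLL [0.4886 0.2131 0.014 ]
cUR [0.6775 0.0138 0.014 ]
cLR [ 0.5549 -0.0224  0.014 ]
jar [0.793 0.199 0.06 ]
bot [ 0.766 -0.074  0.06 ]
beaker [ 0.741 -0.292  0.06 ]
```

```bash
cat >> h.py <<'E'
def go(p,yaw,pitch=0,roll=180,T=None):
    T=toolT() if T is None else T
    G=np.eye(4);G[:3,:3]=R.from_euler('xyz',[roll,pitch,yaw],degrees=True).as_matrix();G[:3,3]=p
    D=np.linalg.inv(T)@G;print('row',np.r_[D[:3,3],R.from_matrix(D[:3,:3]).as_rotvec()].round(4));return G
E
python3 - <<'E'
from h import *
print(np.array(viewer.camera_info('wrist')['tool_from_camera']).round(3))
G=go([.5,.3,.25],-50.5);go([.48,-.241,.25],-50.5,T=G)
E
```

```text
[[-0.    -0.963 -0.269  0.073]
 [ 1.    -0.    -0.    -0.   ]
 [ 0.    -0.269  0.963 -0.158]
 [ 0.     0.     0.     1.   ]]
row [ 4.024e-01  2.526e-01 -2.380e-02  1.200e-03 -6.000e-04  6.125e-01]
row [0.4047 0.3596 0.     0.     0.     0.    ]
```

Call:
carry_out(
  rows=[
    [0.402,0.253,-0.024,0,0,0.612],
    [0.402,0.253,-0.024,0,0,0.612],
    [0.402,0.253,-0.024,0,0,0.612],
    [0.402,0.253,-0.024,0,0,0.612],
    [0.402,0.253,-0.024,0,0,0.612],
    [0.402,0.253,-0.024,0,0,0.612],
    [0.402,0.253,-0.024,0,0,0.612],
    [0.402,0.253,-0.024,0,0,0.612],
  ],
  grip=1,
)

```text
clock: 1.15
tool_pos: [0.501, 0.2977, 0.2506]
orientation: [180.0, -0.0, -50.6]
force: [0.4, 0.4, -0.1]
opening: 0.0876
gripper_force: 0.0
```

Run:
```python
from h import *
o=telemetry.get_obs();print(o['clock'],o['tool_pos'],o['orientation'],o['joint_pos'])
go([.48,-.241,.25],-50.5)
snap('wrist','w1')
```

```text
1.15 [0.50098114 0.29772763 0.25062022] [ 1.79992714e+02 -2.34969111e-03 -5.05603252e+01] [ 4.99383821e+01  1.10634449e+01 -9.19994579e+00  1.04759213e-03
 -6.97442012e+01 -1.04990701e+01]
row [ 4.027e-01  3.584e-01  7.000e-04  1.000e-04 -0.000e+00 -1.100e-03]
```

Call:
carry_out(
  rows=[
    [0.403,0.358,0,0,0,0],
    [0.403,0.358,0,0,0,0],
    [0.403,0.358,0,0,0,0],
    [0.403,0.358,0,0,0,0],
    [0.403,0.358,0,0,0,0],
    [0.403,0.358,0,0,0,0],
    [0.403,0.358,0,0,0,0],
    [0.403,0.358,0,0,0,0],
  ],
)

```text
clock: 2.2
tool_pos: [0.481, -0.2015, 0.2507]
orientation: [-180.0, -0.0, -50.4]
force: [1.0, 0.3, 0.8]
opening: 0.0876
gripper_force: 0.0
```

Call:
carry_out(
  rows=[
    [0,0,0,0,0,0],
    [0,0,0,0,0,0],
    [0,0,0,0,0,0],
  ],
)

```text
clock: 2.58
tool_pos: [0.4817, -0.1985, 0.2506]
orientation: [-180.0, 0.0, -50.4]
force: [0.1, 0.5, -1.0]
opening: 0.0876
gripper_force: 0.0
```

Run:
```python
from h import *
o=telemetry.get_obs();print(o['clock'],o['tool_pos'],o['orientation'])
im=snap('wrist','w2')
go([.48,-.241,.25],-50.5)
```

```text
2.575 [ 0.48166905 -0.19851914  0.2505871 ] [-1.79991691e+02  3.00495619e-03 -5.03764477e+01]
row [ 0.0317  0.0285  0.0007 -0.0002 -0.0001  0.0026]
```

View pics/w2.png

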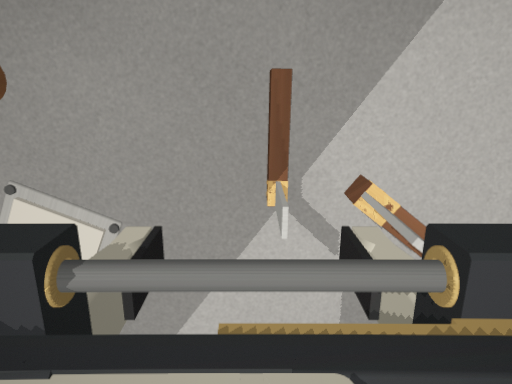

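The wrist view shows the small square's stock from its tail at (281,70) to its blade end at (277,205). It is nearly parallel to the tool's x axis.

```bash
cat > m2.py <<'E'
from h import *
f='w2';im=ld(f)['im'];hsv=cv2.cvtColor(im,cv2.COLOR_RGB2HSV)
m=((hsv[...,1]>100)).astype(np.uint8);m[220:]=0;m[:,:240]=0;m[:,320:]=0
m=cv2.morphologyEx(m,cv2.MORPH_CLOSE,np.ones((5,5)))
n,l,st,ce=cv2.connectedComponentsWithStats(m);i=1+np.argmax(st[1:,4]);print(st[i])
ys,xs=np.nonzero(l==i)
# left/right edges by row -> world at z=.032 (top face)
L=[];Rr=[]
for y in range(80,175,5):
    x=xs[ys==y];L.append(on(f,(x.min(),y),.032));Rr.append(on(f,(x.max()+1,y),.032))
L=np.array(L);Rr=np.array(Rr)
print('width',np.linalg.norm(L-Rr,axis=1).round(4))
mid=(L+Rr)/2
for q in(L,Rr,mid):
    v=np.polyfit(q[:,1],q[:,0],1);print('yaw',np.degrees(np.arctan2(1,v[0])))
y0,y1=ys.min(),ys.max()+1;tail=on(f,(281,y0),.032);head=on(f,(277,y1),.032)
print(tail,head,np.linalg.norm(tail-head))
v=(mid[-1]-mid[0]);v/=np.linalg.norm(v);
print('grip via tail',mid[0]+v*((tail-mid[0])@v+.065),'via head',mid[0]+v*((head-mid[0])@v-.085))
E
python3 m2.py
```

```text
[ 267   69   25  137 2571]
width [0.0218 0.0219 0.022  0.0221 0.0211 0.0222 0.0223 0.0224 0.0225 0.0215
 0.0216 0.0217 0.0218 0.0229 0.0219 0.022  0.0221 0.0222 0.0223]
yaw 128.90725799554477
yaw 129.11307938977353
yaw 129.01223056820803
[ 0.51963914 -0.29152012  0.032     ] [ 0.4257566  -0.17637788  0.032     ] 0.14856536191037045
grip via tail [ 0.47864249 -0.24107893  0.032     ] via head [ 0.47955081 -0.24218961  0.032     ]
```

Run:
```python
from h import *
G=go([.479,-.2417,.10],-51);go([.479,-.2417,.005],-51)
```

```text
row [ 3.160e-02  2.980e-02  1.507e-01 -2.000e-04 -1.000e-04  1.140e-02]
row [ 3.160e-02  2.980e-02  2.457e-01 -2.000e-04 -1.000e-04  1.140e-02]
```

Call:
carry_out(
  rows=[
    [0.0315,0.03,0,0,0,0.011],
    [0.0315,0.03,0.05,0,0,0.011],
    [0.0315,0.03,0.1,0,0,0.011],
    [0.0315,0.03,0.15,0,0,0.011],
    [0.0315,0.03,0.18,0,0,0.011],
    [0.0315,0.03,0.21,0,0,0.011],
    [0.0315,0.03,0.215,0,0,0.011],
    [0.0315,0.03,0.215,0,0,0.011],
  ],
)

```text
clock: 3.62
tool_pos: [0.4791, -0.2424, 0.0361]
orientation: [180.0, -0.0, -51.0]
force: [0.6, 0.5, 0.2]
opening: 0.0874
gripper_force: 0.0
```

Run:
```python
from h import *
o=telemetry.get_obs();print(o['clock'],o['tool_pos'],o['orientation'],o['force'])
snap('wrist','w3');go([.479,-.2417,.005],-51)
```

```text
3.625 [ 0.47905479 -0.24243472  0.03613415] [ 1.79998856e+02 -1.81705387e-02 -5.10047080e+01] [0.58763818 0.48317604 0.16515923]
row [-0.0011 -0.0003  0.0317 -0.0008 -0.0012 -0.0004]
```

View pics/w3.png

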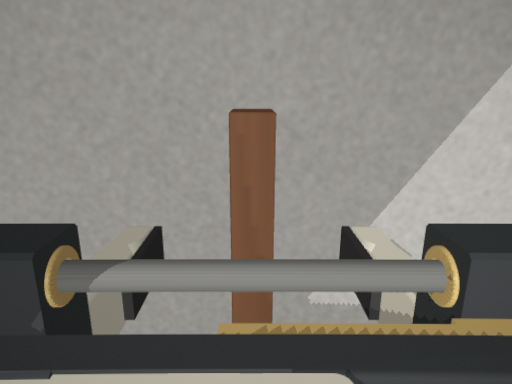

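The stock is centred between the open fingers at about column 252, with its tail at row 110. I'll go down and grip.

Call:
carry_out(
  rows=[
    [-0.001,0,0.016,0,0,0],
    [-0.001,0,0.028,0,0,0],
    [-0.001,0,0.031,0,0,0],
    [-0.001,0,0.031,0,0,0],
  ],
)

```text
clock: 4.18
tool_pos: [0.478, -0.2423, 0.0048]
orientation: [-180.0, -0.0, -51.1]
force: [0.5, -0.8, -0.7]
opening: 0.0873
gripper_force: 0.0
```

Call:
carry_out(
  rows=[
    [0,0,0,0,0,0],
    [0,0,0,0,0,0],
    [0,0,0,0,0,0],
    [0,0,0,0,0,0],
    [0,0,0,0,0,0],
    [0,0,0,0,0,0],
    [0,0,0,0,0,0],
    [0,0,0,0,0,0],
  ],
  grip=-1,
)

```text
clock: 5.18
tool_pos: [0.4778, -0.2422, 0.0045]
orientation: [-180.0, -0.0, -51.1]
force: [0.3, -0.0, 0.0]
opening: 0.0218
gripper_force: 30.0
```

Call:
carry_out(
  rows=[
    [0,0,-0.02,0,0,0],
    [0,0,-0.06,0,0,0],
    [0,0,-0.11,0,0,0],
    [0,0,-0.16,0,0,0],
    [0,0,-0.19,0,0,0],
    [0,0,-0.2,0,0,0],
    [0,0,-0.2,0,0,0],
    [0,0,-0.2,0,0,0],
  ],
)

```text
clock: 6.18
tool_pos: [0.4768, -0.2419, 0.2026]
orientation: [179.9, 0.2, -51.1]
force: [-0.8, -0.1, -3.7]
opening: 0.0219
gripper_force: 30.0
```

```bash
cat > m3.py <<'E'
import sys
from h import *
f=sys.argv[1];o=telemetry.get_obs();print(o['clock'],o['tool_pos'],o['orientation'],o['force'],o['opening'],o['gripper_force'])
T=toolT();im=snap('wrist',f);Ti=np.linalg.inv(T)
hsv=cv2.cvtColor(im,cv2.COLOR_RGB2HSV);m=(hsv[...,1]>100).astype(np.uint8);m[255:]=0
n,l,st,ce=cv2.connectedComponentsWithStats(m);i=1+np.argmax(st[1:,4]);print(st[i])
E
python3 m3.py w4
python3 - <<'E'
from h import *
go([.581,.02,.26],-76.2)
snap('top','t4')
E
```

```text
6.175 [ 0.47676029 -0.24189307  0.20260073] [ 1.79892541e+02  1.51953570e-01 -5.11123077e+01] [-0.76686628 -0.08552499 -3.69524098] 0.021940466255093386 29.99547779560089
[ 223  110   58  145 7939]
row [-0.1387 -0.2454 -0.0574  0.0025  0.002   0.4379]
```

View pics/w4.png

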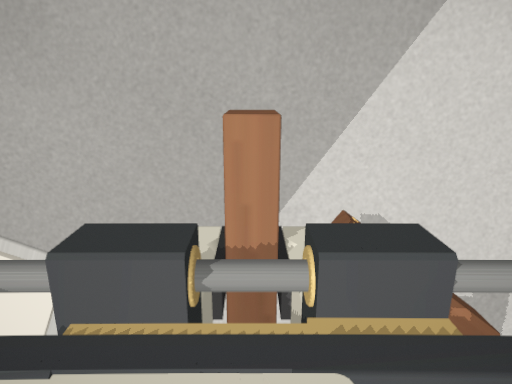

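Run:
```python
from h import *
go([.565,.20,.30],-76.2)
T=toolT();Ti=np.linalg.inv(T);o,v=ray('w4',(252,112.5))
o=(Ti@np.r_[o,1])[:3];v=Ti[:3,:3]@v
for z in(-.0275,):print('tail in tool',o+v*(z-o[2])/v[2])
```

```text
row [-0.289  -0.3458 -0.097   0.0022  0.0017  0.438 ]
tail in tool [ 6.56800783e-02 -4.65837654e-05 -2.75000000e-02]
```

Call:
carry_out(
  rows=[
    [-0.02,-0.03,-0.05,0,0,0.05],
    [-0.06,-0.07,-0.095,0,0,0.15],
    [-0.1,-0.12,-0.097,0,0,0.25],
    [-0.14,-0.17,-0.097,0,0,0.35],
    [-0.18,-0.22,-0.097,0,0,0.438],
    [-0.22,-0.265,-0.097,0,0,0.438],
    [-0.26,-0.31,-0.097,0,0,0.438],
    [-0.289,-0.346,-0.097,0,0,0.438],
  ],
)

```text
clock: 7.28
tool_pos: [0.5653, 0.2023, 0.3004]
orientation: [179.9, -0.0, -76.1]
force: [1.3, -0.6, -3.0]
opening: 0.0215
gripper_force: 30.0
```

Call:
carry_out(
  rows=[
    [0,0,0,0,0,0],
    [0,0,0,0,0,0],
    [0,0,0,0,0,0],
    [0,0,0,0,0,0],
  ],
)

```text
clock: 7.78
tool_pos: [0.5655, 0.199, 0.3018]
orientation: [-180.0, 0.0, -76.3]
force: [0.7, 0.4, -3.4]
opening: 0.0217
gripper_force: 30.0
```

```bash
python3 m3.py w5
```

```text
7.775 [0.5655345  0.19896208 0.30181342] [-1.79980513e+02  6.38153433e-03 -7.62634939e+01] [ 0.69628506  0.40182449 -3.4474599 ] 0.021743392046206993 29.99540090560913
[ 223  110   58  145 7894]
```

View pics/w5.png

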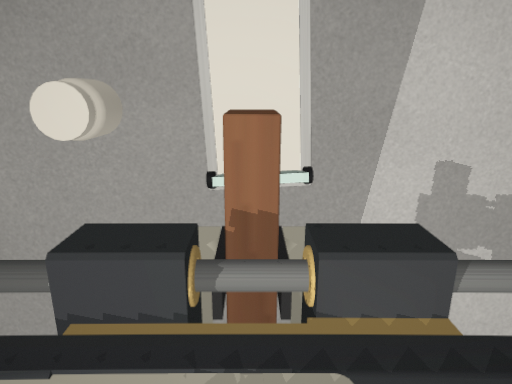

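The wrist view from above shows the bed between columns 207 and 300, the gate's top edge at row 180 and the hinge knobs at (211,180) and (308,175). The bed is turned a few degrees relative to the tool.

```bash
cat > m5.py <<'E'
from h import *
f='w5';im=ld(f)['im'].astype(int)
sat=im.max(2)-im.min(2);m=(im[...,0]>200)&(im[...,0]-im[...,2]>10)
L=[];Q=[]
for y in range(5,165,8):
    x=np.nonzero(m[y,190:315])[0]+190;L.append(on(f,(x.min(),y),.014));Q.append(on(f,(x.max()+1,y),.014))
L=np.array(L);Q=np.array(Q)
def yaw(q):
    v=np.polyfit(q[:,1],q[:,0],1);return v,np.degrees(np.arctan2(1,v[0]))
a,b=yaw(L),yaw(Q);print(a[1],b[1])
th=np.radians((a[1]+b[1])/2);d=np.array([np.cos(th),np.sin(th)])
for y in(.05,.1,.15):print('widths',(np.polyval(a[0],y)-np.polyval(b[0],y))*np.sin(th))
for y in(.1186,.225):print('centre line at y',y,(np.polyval(a[0],y)+np.polyval(b[0],y))/2)
for c in((211.5,180),(308.5,175)):print('knob',on(f,c,.014),on(f,c,.02))
E
python3 m5.py
```

```text
106.69995381659062 106.74333004930128
widths 0.10903225371372696
widths 0.10907177794620537
widths 0.109111302178684
centre line at y 0.1186 0.5809702905263412
centre line at y 0.225 0.5490049436183887
knob [0.60840188 0.25040569 0.014     ] [0.6080656  0.24876049 0.02      ]
knob [0.48500534 0.21322749 0.014     ] [0.48633017 0.21208276 0.02      ]
```

Run:
```python
from h import *
G=go([.5856,.102,.30],-73.28);go([.5856,.102,.03],-73.28)
```

```text
row [ 0.0991  0.0036  0.0019 -0.0005  0.0002 -0.052 ]
row [ 9.910e-02  3.700e-03  2.719e-01 -5.000e-04  2.000e-04 -5.200e-02]
```

Call:
carry_out(
  rows=[
    [0.05,0.002,0,0,0,-0.052],
    [0.099,0.0036,0.01,0,0,-0.052],
    [0.099,0.0036,0.06,0,0,-0.052],
    [0.099,0.0036,0.11,0,0,-0.052],
    [0.099,0.0036,0.16,0,0,-0.052],
    [0.099,0.0036,0.21,0,0,-0.052],
    [0.099,0.0036,0.25,0,0,-0.052],
    [0.099,0.0036,0.267,0,0,-0.052],
  ],
)

```text
clock: 8.82
tool_pos: [0.5846, 0.1019, 0.0327]
orientation: [179.8, -0.0, -73.3]
force: [-0.4, 0.5, -3.0]
opening: 0.0216
gripper_force: 30.0
```

Call:
carry_out(
  rows=[
    [0,0,0,0,0,0],
    [0,0,0,0,0,0],
    [0,0,0,0,0,0],
    [0,0,0,0,0,0],
  ],
)

```text
clock: 9.32
tool_pos: [0.5862, 0.1033, 0.0357]
orientation: [-179.9, 0.0, -73.2]
force: [-0.2, -1.1, -3.5]
opening: 0.0218
gripper_force: 30.0
```

```bash
python3 m3.py w6
python3 - <<'E'
from h import *
go([.5856,.102,.0185],-73.28)
a=snap('scene','s6');cv2.imwrite('pics/s6b.png',cv2.resize(a[100:270,200:420,::-1],(792,612))[:600])
E
```

```text
9.325 [0.58620169 0.10325562 0.03568305] [-1.79893984e+02  1.87530429e-02 -7.32071973e+01] [-0.24184804 -1.12762243 -3.52692694] 0.02182763313500465 29.99550551176071
[ 223  111   58  144 7857]
row [ 0.001   0.0008  0.0169 -0.0015  0.0003  0.0013]
```

View pics/s6b.png

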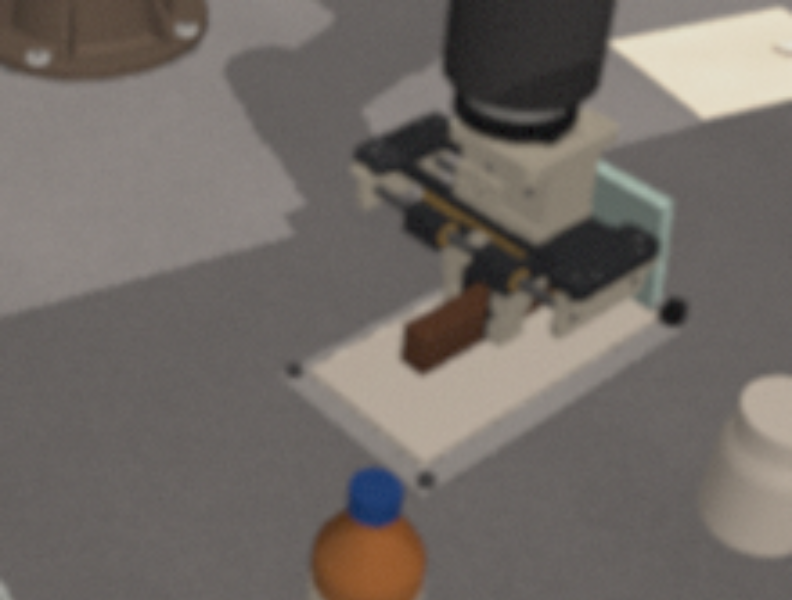

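The square hangs over the middle of the bed, tail at (415,350), aligned with the stand and behind the gate. Now I'll lower it to contact.

Call:
carry_out(
  rows=[
    [0,0,0.008,-0.001,0,0.001],
    [0,0,0.013,-0.001,0,0.001],
    [0,0,0.015,-0.001,0,0.001],
    [0,0,0.015,-0.001,0,0.001],
    [0,0,0.015,-0.001,0,0.001],
  ],
)

```text
clock: 10.05
tool_pos: [0.5858, 0.103, 0.0196]
orientation: [180.0, -0.0, -73.3]
force: [0.8, 0.6, -2.7]
opening: 0.0222
gripper_force: 30.0
```

Call:
carry_out(
  rows=[
    [0,0,0.001,0,0,0],
    [0,0,0.001,0,0,0],
    [0,0,0.001,0,0,0],
  ],
)

```text
clock: 10.42
tool_pos: [0.5857, 0.103, 0.0187]
orientation: [180.0, 0.0, -73.3]
force: [0.2, -0.6, -2.7]
opening: 0.0216
gripper_force: 30.0
```

Call:
carry_out(
  rows=[
    [0,0,0.001,0,0,0],
    [0,0,0.001,0,0,0],
    [0,0,0.001,0,0,0],
  ],
)

```text
clock: 10.8
tool_pos: [0.5858, 0.103, 0.0186]
orientation: [180.0, -0.0, -73.3]
force: [-2.6, 0.0, 6.2]
opening: 0.0217
gripper_force: 30.0
```

Call:
carry_out(
  rows=[
    [0,0,-0.0012,0,0,0],
    [-0.008,0,-0.0012,0,0,0],
    [-0.016,0,-0.0012,0,0,0],
    [-0.024,0,-0.0012,0,0,0],
    [-0.032,0,-0.0012,0,0,0],
    [-0.037,0,-0.0012,0,0,0],
    [-0.037,0,-0.0012,0,0,0],
    [-0.037,0,-0.0012,0,0,0],
  ],
)

```text
clock: 11.8
tool_pos: [0.575, 0.1384, 0.0187]
orientation: [179.9, 0.0, -73.3]
force: [0.7, -0.5, -3.2]
opening: 0.0216
gripper_force: 30.0
```

Call:
carry_out(
  rows=[
    [-0.001,0,0,0,0,0],
    [-0.002,0,0,0,0,0],
    [-0.003,0,0,0,0,0],
    [-0.004,0,0,0,0,0],
    [-0.005,0,0,0,0,0],
    [-0.005,0,0,0,0,0],
    [-0.005,0,0,0,0,0],
  ],
)

```text
clock: 12.68
tool_pos: [0.5736, 0.143, 0.0188]
orientation: [179.9, -0.0, -73.3]
force: [1.2, -3.1, -2.1]
opening: 0.0219
gripper_force: 30.0
```

```bash
python3 m3.py w7
python3 - <<'E'
from h import *
o=telemetry.get_obs();d=np.array([-.2876,.9578]);print('along',(o['tool_pos'][:2]-[.571,.150])@d,'F along',o['force'][:2]@d)
E
```

```text
12.675 [0.5735967  0.14304381 0.01881366] [ 1.79940682e+02 -9.04776262e-03 -7.32673442e+01] [ 1.15998261 -3.0943221  -2.14410553] 0.02186693041868506 29.995661973953247
[ 223  111   58  144 7855]
along -0.007420189124775234 F along -4.705930848673885
```

Call:
carry_out(
  rows=[
    [-0.001,0,0,0,0,0],
    [-0.002,0,0,0,0,0],
    [-0.002,0,0,0,0,0],
    [-0.002,0,0,0,0,0],
  ],
)

```text
clock: 13.22
tool_pos: [0.5734, 0.1432, 0.0191]
orientation: [179.9, -0.1, -73.3]
force: [5.1, -13.6, -1.6]
opening: 0.0216
gripper_force: 30.0
```

Call:
carry_out(
  rows=[
    [-0.001,0,0,0,0,0],
    [-0.002,0,0,0,0,0],
    [-0.002,0,0,0,0,0],
    [-0.002,0,0,0,0,0],
  ],
)

```text
clock: 13.72
tool_pos: [0.5732, 0.1434, 0.0193]
orientation: [179.9, -0.2, -73.3]
force: [9.3, -22.7, 0.1]
opening: 0.022
gripper_force: 30.0
```

Call:
carry_out(
  rows=[
    [-0.001,0,0,0,0,0],
    [-0.0015,0,0,0,0,0],
    [-0.0015,0,0,0,0,0],
  ],
)

```text
clock: 14.1
tool_pos: [0.573, 0.1435, 0.0195]
orientation: [179.8, -0.3, -73.3]
force: [11.8, -29.7, 0.2]
opening: 0.0216
gripper_force: 30.0
```

Call:
carry_out(
  rows=[
    [0.002,0,0,0,0,0],
    [0.004,0,0,0,0,0],
    [0.0045,0,0.0005,0,0,0],
    [0.0045,0,0.001,0,0,0],
    [0.0045,0,0.0015,0,0,0],
    [0.0045,0,0.0015,0,0,0],
  ],
)

```text
clock: 14.85
tool_pos: [0.5736, 0.1431, 0.0185]
orientation: [179.9, -0.1, -73.3]
force: [0.4, -10.3, 8.8]
opening: 0.0219
gripper_force: 30.0
```

```bash
python3 m3.py w8
python3 - <<'E'
from h import *
a=snap('scene','s8');b=snap('top','t8')
c1=cv2.resize(a[85:235,250:420,::-1],(680,600),interpolation=2)
cv2.imwrite('pics/s8b.png',c1)
E
```

```text
14.85 [0.57358584 0.14308601 0.01853261] [ 1.79947859e+02 -6.95243228e-02 -7.32560122e+01] [  0.36531944 -10.29135308   8.76295499] 0.02187121960577738 29.99768078327179
[ 224  111   57  144 7855]
```

View pics/s8b.png

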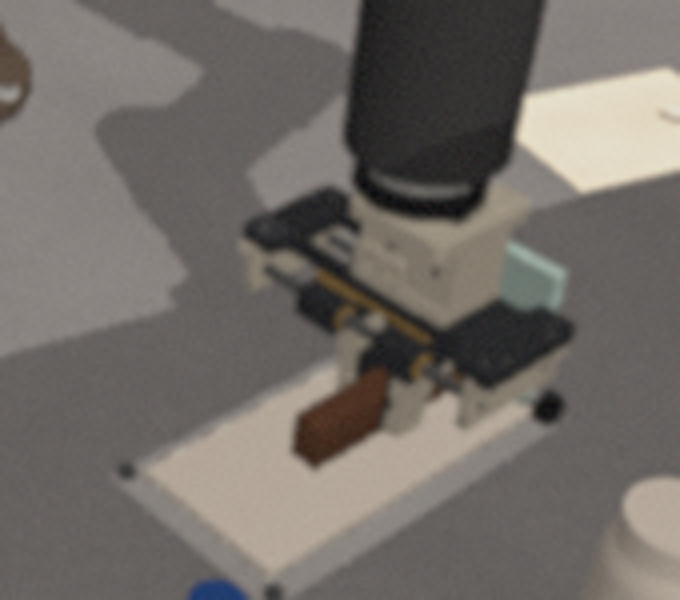

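View pics/w8.png

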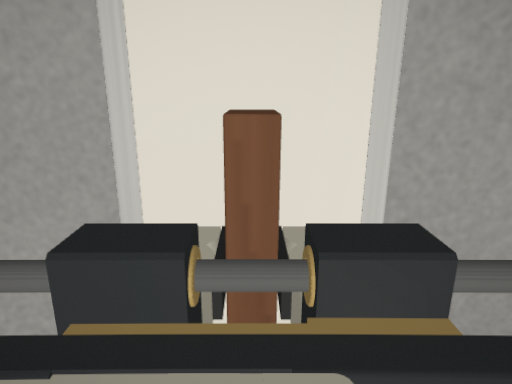

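```bash
sed -e "s/f='w5'/f='w8'/" -e "s/range(5,165,8)/range(5,220,8)/" -e "s/190:315/100:410/" -e "s/+190/+100/" m5.py > m8.py; sed -i '/knob/d;/widths/d' m8.py; python3 m8.py
python3 - <<'E'
from h import *
d=np.array([-.2876,.9578,0]);lat=np.array([.9578,.2876,0]);c=np.array([.5494,.2238,.014])
for a in(0,.05,.1,.2):
    n=np.array([0,0,1])*np.cos(a)-d*np.sin(a);o=d*np.cos(a)+np.array([0,0,1])*np.sin(a)
    print(a,*[((proj('s8',c+lat*.05*s+n*.1+o*t)-[250,85])*4).round(0) for s,t in((1,0),(1,.01),(-1,.01))])
print('knob',(proj('s8',c+lat*.055)-[250,85])*4)
E
```

```text
106.65531895357284 106.7930701704676
centre line at y 0.1186 0.581145369152427
centre line at y 0.225 0.5491748086480123
0 [554. 277.] [565. 271.] [436. 201.]
0.05 [549. 280.] [560. 274.] [431. 203.]
0.1 [544. 284.] [555. 276.] [426. 205.]
0.2 [533. 292.] [544. 283.] [415. 211.]
knob [526.17036428 409.7449956 ]
```

Call:
carry_out(
  rows=[
    [-0.0008,0,0.0003,0,0,0],
    [-0.0008,0,0.0003,0,0,0],
    [-0.0008,0,0.0003,0,0,0],
    [-0.0008,0,0.0003,0,0,0],
    [-0.0008,0,0.0003,0,0,0],
    [-0.0008,0,0.0003,0,0,0],
    [-0.0008,0,0.0003,0,0,0],
    [-0.0008,0,0.0003,0,0,0],
  ],
)

```text
clock: 16.0
tool_pos: [0.5736, 0.1432, 0.0185]
orientation: [179.9, -0.1, -73.3]
force: [1.6, -13.3, 9.9]
opening: 0.0218
gripper_force: 30.0
```

```bash
python3 -c "
from h import *
print(workorder.close_job())"
```

```text
the job is handed in; nothing more can be done
None
```

The job is handed in at about 16 s, and no verdict came back. The arm is still gripping the square and pressing it into the corner, about 13 N against the gate's foot and 10 N down on the bed. In the last camera view, just before the final small press, the gate stood upright against the blade.

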